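# Drive a worn bush out of a bearing bracket with a brass drift

### The arm

A 6-joint arm with a two-finger parallel gripper is mounted at the origin on a cart in front of the work surface, level with it; the furniture and walls round the work are solid. World frame = base frame: x ahead of the robot, y to its left, z up, the work surface at z = 0. Lengths are in mm, angles in rad, forces in N, time in s.
With the tool pointing down it reaches from about 300 to 750 mm from the base axis. Payload 8.5 kg.
Tool frame: the origin (TCP) lies midway between the tips of the shut fingers; the grasp point (between the pads) lies 19 mm behind it (robot.grip_point_offset is the distance from the TCP to the grasp point, in mm); z points along the fingers, y is the line along which they close (so a half turn about z gives the same grasp; the last joint's range is limited). The gripper opens to 88 mm and grips with 3 to 60 N. Pads are 18 mm wide; open, the fingers measure 123 mm over their backs; the gripper's body (75 mm by 187 mm) begins 45 mm behind the grasp point.
Start: joints at [-1.486, 0.381, 1.297, -0, 1.464, -0.215], TCP at [162.425, -525.451, 238.748] pointing down, gripper open.
Joint ranges: [-3.11, 3.11], [-0.89, 2.33], [0.22, 2.48], [-1.42, 4.56], [0.17, 2.85], [-2.88, 2.88]. Speed limits (rad/s): [2.39, 2.39, 3.14, 3.14, 3.14, 3.14].

### API

Orientations are given as [roll, pitch, yaw] about the fixed x, y, z axes, in that order (R = Rz(yaw) Ry(pitch) Rx(roll)).
In Python, from rig import robot gives the robot as it stands.
- The arm moves only by the tool servo_tool, never from a script. Its argument "motion" is one flat list of numbers, 7 for each row, row after row: the shift along the tool's x, y, z as a fraction of full scale, then the turn, a rotation vector about the tool's x, y, z as a fraction of full scale, then the opening, from 0 (shut) to 1 (fully open). A call has exactly 10 rows; each row shifts and turns the commanded pose from where the row before left it, along the tool's axes as they then stand; what a row does not reach is not made up. Full scale, the value 1, is 2 cm for a shift and 0.15 rad for a turn. A row lasts 1/8 s, in which the tool goes at most 62.5 mm and 10.7 degrees, less where a joint would pass 70% of its speed; a pose out of reach is approached as far as the arm can. A call with a number of a shift or a turn outside -1 to 1 is refused whole. A call with a gripper value outside its range is refused whole. The fingers move at their own pace and stop on an object; "grip_force" is the grip in N (left out, the last holds). Time passes only in rows, so rows that do not move let the fingers close, or fill a call up. It gives the time, the measured TCP pose, the force, the opening and the grip force at its end, in the units of the state.
- robot.state(): the state, without advancing time (a new reading comes with each control period).
- robot.grab_frame(name): name is "scene" or "top" or "wrist"; returns a dict with "image" (400x640x3 uint8, red, green, blue), "fx", "fy", "cx", "cy" (pixels), "k1" (the pictures are not rectified: a ray, as slopes to the right and down, at radius r is drawn at 1 + k1 r^2 times it, then the intrinsics apply), "R" (3x3) and "t" (3): a world point X has camera coordinates R X + t. Camera axes: x right, y down, z forward; pixel columns grow to the right and rows downward; lengths in mm; the calibration is good to about 2 mm. A picture is of the moment at which its call begins. There is no depth.
- robot.finish_job(): hands the job in; it is judged then, once.
The state is a dict: "clock": time; "q": joint angles; "joint_vel": joint speeds; "effort": joint torques, N m; "eef_pos": TCP position; "tool_rot": TCP orientation; "force": force on the tool from outside, world axes, zero at the start; "moment": the same for the moment, N m; "gripper_width": opening from 0.0 (shut) to 1.0 (fully open); "finger_force": force on a finger pad.
Only numpy, scipy, OpenCV 4.12 (cv2) and the standard library are available. Lean on these libraries where they do the work, as an engineer would, in place of code of your own. Each camera call takes 0.05 s, during which the arm holds its last target. There are 200 camera calls.

### The job

Take the brass drift from the bench and use it to push the worn bronze bush out of the green bearing bracket, working from the side nearest you: the bush has a flange on the other side, so it only comes out that way. Let it drop into the catch tray behind the bracket, then draw the drift back and lay it gently down on the bench surface without dropping it, clear of the plate and the tray. Do not touch the bush with the gripper or with the steel punch, which would burr it, do not shift the tray, and leave the new bush, the punch and the valve body as they are.

Things in the scene. Friction and masses are not known exactly. Their poses are not given: they have to be found in the camera images.
- bracket: Fixed green cast bearing bracket, foot screwed to a dark steel plate. Origin at bench level (z = 0), straight below the middle of the bore; +x is level, along the bore from the near (robot side) to the far (tray side) face, y across, z up. Plate 18 mm high, x -96 to +4 mm, y +-70 mm; foot and screws on it up to 39 mm. Boss on top: ring 64 mm outside, x -12 to +12 mm, bore axis 90 mm up.
- bore_near (a point): Centre of the bore's mouth on the near (robot side) face of the boss, 90 mm above the bench. Bore 37 mm in diameter, level, 24 mm through; six spring pads of a tolerance ring in it leave 33 mm clear when the bush is gone. Nothing of the bracket is higher than 122 mm
- bore_far (a point): Centre of the bore's mouth on the far (tray side) face of the boss, 24 mm beyond bore_near along the bore. The bush falls free once the end of its barrel is past this face: push the drift's tip level with it or a few mm beyond (24 to 31 mm past bore_near)
- worn_bush: Bronze-coloured flanged bush, 110 g, gripped by the spring ring; takes about 8 to 14 N to push. Origin on its axis where barrel meets flange; x along its axis to the flange. Barrel 34 mm diameter, x -18 to 0 mm; flange 47 mm, x 0 to +4 mm; hole 16 mm, so the drift bears on the barrel's end. Seated: flange on the far face, barrel's end 6 mm inside the near mouth.
- brass_drift: Round brass (yellow-brown) rod, 23 mm diameter, 102 mm long, 180 g, lying on the bench to the right of the bracket. Origin on its surface, half way along (underneath as it lies at the start); its y axis runs along the rod; both ends are alike and flat.
- drift_mid (a point): Centre of the brass drift, on its axis, half way along; 11.5 mm above the bench as it lies
- catch_tray: Loose shallow aluminium tray with a black rubber mat, 600 g, standing on the bench right behind the bracket, under the far mouth of the bore. Origin at the centre of its underside; 92 mm long in its x (about along the bore, away from the robot), 124 mm in y plus 6 mm lips, 26 mm high, walls 2 mm, top of the mat 4 mm above the bench.
- new_bush: New bush of the same shape, loose, standing on the bench with its flange up; origin on its axis 18 mm above the bench. To be left alone.
- steel_punch: Grey steel drift punch, 16 mm diameter with a thinner tip, 120 mm long, lying on the bench; origin at the centre of its underside, y along it. To be left alone.
- valve_body: Turned aluminium valve body with a thin stem, 42 mm diameter, 64 mm high, standing loose on the bench; origin at the centre of its underside. To be left alone.

How it is judged:
By the outcome, as a careful person would: the job done as asked, in the order asked, and still so for the second after the job is handed in, with the robot touching nothing.
It also fails if it takes over 48 s, if anything falls off the work surface, if the arm or the gripper's body presses on something with over 40 N, if the wrist force passes 120 N, or if a joint passes its speed limit or range.

## Working session

There is one attempt and no reset: what is moved stays moved. The work goes in short steps, Python scripts to look and compute and a tool call to move; the robot and the scene stay as the last step left them, time stands still between calls to the robot, and variables do not carry over. Pictures are saved under pics/ and viewed, at most 10 in all, crops included, and the job is handed in when it is done.

Besides the shell and the picture viewer there is one more tool, called after "Request:" by a JSON object that holds its "method" and its "body". servo_tool: Moves the arm, as the interface text tells. Shift numbers are shares of 2 cm and turn numbers shares of 0.15 rad, none past 1 either way. Its arguments: {"type":"object","properties":{"motion":{"type":"array"},"grip_force":{"type":"number"}},"required":["motion"]}

```bash
mkdir -p pics; python3 - <<'E'
from rig import robot
import cv2,pickle
for n in("scene","top"):
    f=robot.grab_frame(n); cv2.imwrite(f"pics/{n}0.png",f["image"][:,:,::-1]); pickle.dump(f,open(f"{n}0.pkl","wb"))
    print(n,f["fx"],f["cx"],f["cy"],f["k1"],f["R"],f["t"])
print(robot.state())
E
```

```text
scene 431.7037529516814 325.30643843669134 202.09123893590706 0.010569048184555618 [[-0.69984198 -0.71423013  0.00982399]
 [-0.49271521  0.47274059 -0.73058063]
 [ 0.51715851 -0.51613143 -0.68275576]] [128.9228129  469.5827263  469.29559649]
top 508.0252140592753 319.51205391084625 188.7193396076678 -0.15408357670446976 [[ 0.0293933  -0.99955108  0.00580316]
 [-0.99352383 -0.02985256 -0.1096322 ]
 [ 0.10975622 -0.00254313 -0.99395528]] [-307.35850423  498.35254514  871.4374182 ]
{'clock': 0.1, 'q': array([-1.48628978e+00,  3.81129555e-01,  1.29815178e+00, -7.51737915e-06,
        1.46357758e+00, -2.15286346e-01]), 'joint_vel': array([-0.00169765, -0.00259847, -0.00341967,  0.00106193,  0.00079236,
       -0.0008585 ]), 'effort': array([ 2.96904189e-03, -4.38654685e+01, -2.24912739e+01,  7.14460365e-02,
        3.41793371e-02, -6.55746476e-05]), 'eef_pos': array([ 162.40938789, -525.21963935,  238.21019784]), 'tool_rot': array([-3.14035402e+00, -2.63208752e-04,  2.99793541e-01]), 'force': array([ 0.73484019, -0.96396379,  0.15843536]), 'moment': array([-0.01505114,  0.00408267, -0.01165895]), 'finger_force': 0.0, 'gripper_width': 0.9983541414705609}
```

View pics/scene0.png

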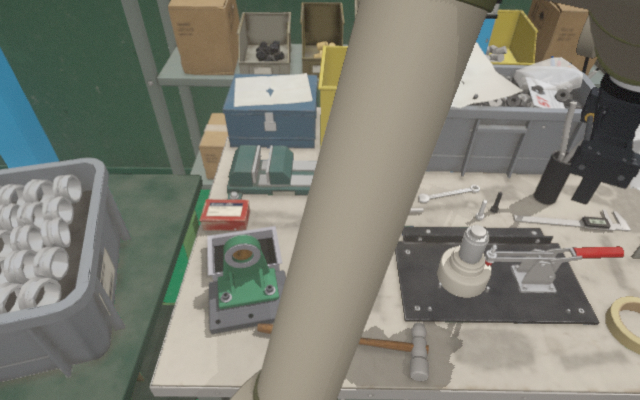

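View pics/top0.png

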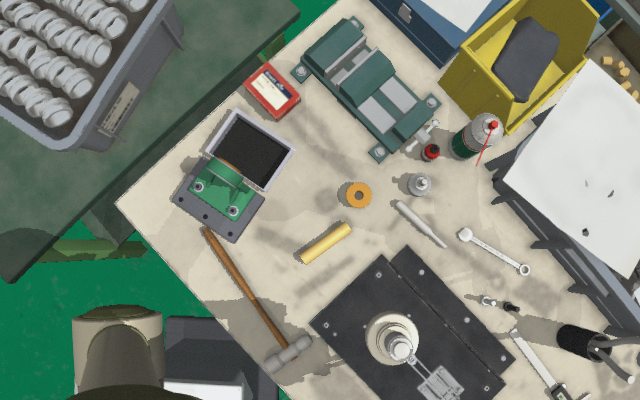

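The top view shows the bracket at about (222,190), the tray behind it at (250,150) and the drift from (302,258) to (350,228). The new bush is at (358,195), the punch at (420,225) and the valve at (420,184). I'll enlarge it to get precise pixels.

```bash
cat > h.py <<'E'
import numpy as np,cv2,pickle
def K(f): return np.array([[f["fx"],0,f["cx"]],[0,f["fy"],f["cy"]],[0,0,1.]]),np.array([f["k1"],0,0,0,0])
def world(f,px,z):
    k,d=K(f); u=cv2.undistortPoints(np.array(px,float).reshape(-1,1,2),k,d).reshape(-1,2)
    r=np.c_[u,np.ones(len(u))]@f["R"]; c=-f["R"].T@f["t"]
    return c+r*((np.asarray(z,float)-c[2])/r[:,2])[:,None]
def proj(f,X):
    k,d=K(f); return cv2.projectPoints(np.array(X,float).reshape(-1,1,3),cv2.Rodrigues(f["R"])[0],f["t"],k,d)[0].reshape(-1,2)
E
python3 - <<'E'
from h import *
f=pickle.load(open("top0.pkl","rb")); s=pickle.load(open("scene0.pkl","rb"))
im=f["image"][:,:,::-1]
cv2.imwrite("pics/c1.png",cv2.resize(im[100:270,160:370],None,fx=3.5,fy=3.5,interpolation=cv2.INTER_CUBIC))
cv2.imwrite("pics/c2.png",cv2.resize(s["image"][215:340,190:310,::-1],None,fx=4.7,fy=4.7,interpolation=cv2.INTER_CUBIC))
E
```

```text
(no output)
```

View pics/c1.png

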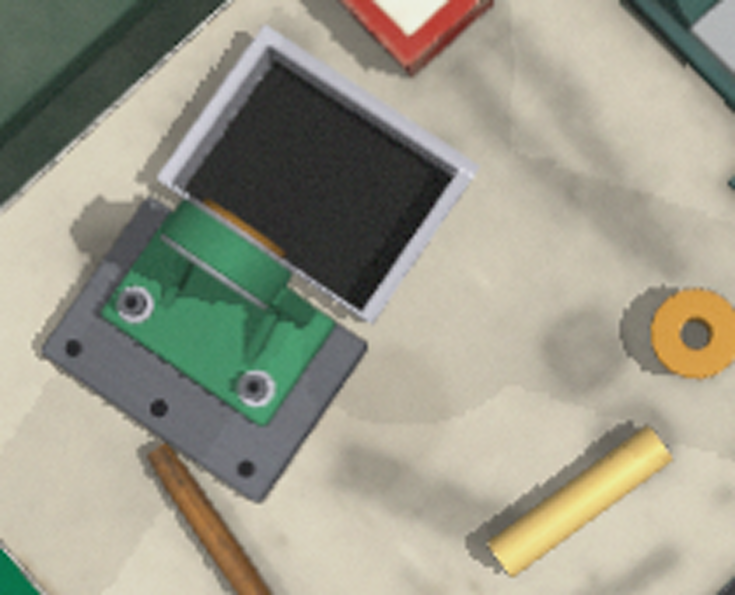

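View pics/c2.png

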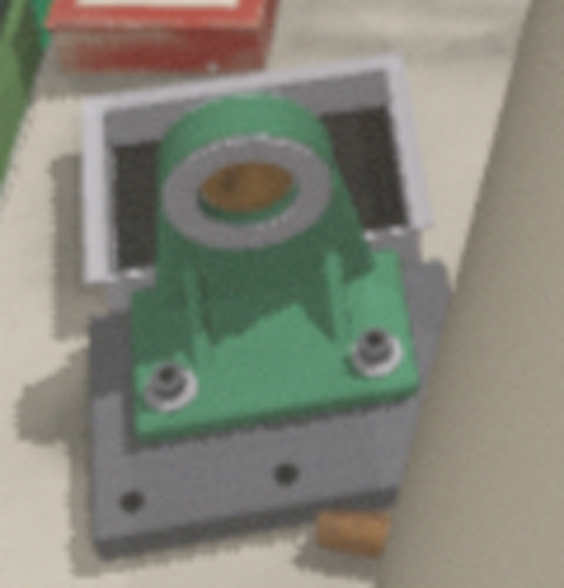

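Crop 1 gives the plate's top corners at (45,349), (260,498), (366,347) and (150,201), and the drift's end corners at (490,545), (513,576), (650,428) and (671,458). Crop 2 shows the boss's near-face ring centred at about (247,193) and the plate's near-left corner at (97,538).

```bash
python3 - <<'E'
from h import *
from scipy.optimize import least_squares
from rig import robot
f=pickle.load(open("top0.pkl","rb")); s=pickle.load(open("scene0.pkl","rb"))
c1=lambda p:(np.array(p,float)+.5)/3.5+[160,100]-.5
c2=lambda p:(np.array(p,float)+.5)/4.7+[190,215]-.5
pt=c1([(45,349),(260,498),(366,347),(150,201)]); L=np.array([(-96,70,18),(-96,-70,18),(4,-70,18),(4,70,18)],float)
ps=c2([(97,538),(447,265),(247,193)]); Ls=np.array([(-96,70,18),(4,-70,18),(-12,0,90)],float)
def T(p,L):
    c,n=np.cos(p[2]),np.sin(p[2]); return L@np.array([[c,n,0],[-n,c,0],[0,0,1]])+[p[0],p[1],0]
w=world(f,pt,[18]*4); print(w)
d=w[2]-w[1]; p0=[*w[:,:2].mean(0),np.arctan2(d[1],d[0])]
rt=lambda p:(proj(f,T(p,L))-pt).ravel()
rs=lambda p:(proj(s,T(p,Ls))-ps).ravel()
for n,r in(("top",rt),("scene",rs),("both",lambda p:np.r_[rt(p),rs(p)])):
    q=least_squares(r,p0); print(n,q.x,np.round(q.fun,1))
p=q.x
print("near,far",T(p,np.array([(-12,0,90),(12,0,90)],float)))
dr=world(f,c1([(490,545),(513,576),(650,428),(671,458)]),[11.5]*4)
a,b=dr[:2].mean(0),dr[2:].mean(0); print("drift",a,b,(a+b)/2,np.linalg.norm(b-a),np.arctan2(*(b-a)[1::-1]))
print("others new,valve,punch", world(f,[(358,195),(420,184),(397,205),(445,243),(207,228),(303,345)],[22,60,8,8,10,15]).round())
print("tray",world(f,c1([(160,180),(270,30),(472,172),(365,320)]),[26]*4).round(),"top cam",-f["R"].T@f["t"])
E
```

```text
[[ 481.07301663  -27.28585694   18.        ]
 [ 408.57860365 -142.96681555   18.        ]
 [ 487.311424   -194.04736797   18.        ]
 [ 559.86421395  -78.13928854   18.        ]]
top [ 523.15286269 -135.14702267   -0.56428904] [-1.5  0.8 -0.1  2.2  1.4 -1.   0.1 -2.2]
scene [ 522.25775172 -130.47543994   -0.57093486] [-1.2  0.6  0.3 -1.8  1.   0.9]
both [ 523.12653227 -132.98743534   -0.56369566] [-2.6  0.8 -1.3  2.2  0.2 -1.  -1.1 -2.2  0.2 -0.5  0.9 -3.   2.  -0.2]
near,far [[ 512.98309731 -126.57567059   90.        ]
 [ 533.26996723 -139.39920009   90.        ]]
drift [ 380.86915057 -266.65790163   11.5       ] [ 443.08034216 -346.13187459   11.5       ] [ 411.97474637 -306.39488811   11.5       ] 100.9274231165762 -0.9066396056163777
others new,valve,punch [[ 499. -361.   22.]
 [ 517. -465.   60.]
 [ 484. -434.    8.]
 [ 417. -523.    8.]
 [ 432.  -92.   10.]
 [ 231. -271.   15.]]
tray [[ 570.  -85.   26.]
 [ 650. -138.   26.]
 [ 578. -245.   26.]
 [ 500. -194.   26.]] top cam [ 408.51373377 -290.12725063  922.58896101]
```

Request:
{"method": "servo_tool", "body": {"motion": [0.91, -0.41, 0, 0, 0, 0.8, 0.7, 0.86, -0.51, 0, 0, 0, 0.8, 0.7, 0.79, -0.61, 0, 0, 0, 0.8, 0.7, 0.71, -0.7, 0, 0, 0, 0.8, 0.7, 0.62, -0.78, 0, 0, 0, 0.8, 0.7, 0.52, -0.85, 0, 0, 0, 0.8, 0.7, 0.42, -0.91, 0, 0, 0, 0.8, 0.7, 0.31, -0.95, 0, 0, 0, 0.8, 0.7, 0.19, -0.98, 0, 0, 0, 0.8, 0.7, 0.07, -1, 0, 0, 0, 0.8, 0.7]}}

```text
clock: 1.35
eef_pos: [313.2, -393.3, 238.4]
tool_rot: [-3.141, 0.001, -0.904]
force: [0.4, 0.2, 0.1]
gripper_width: 0.7
finger_force: 0.0
```

Request:
{"method": "servo_tool", "body": {"motion": [-0.05, -0.8, 0.6, 0, 0, 0, 0.7, -0.05, -0.8, 0.6, 0, 0, 0, 0.7, -0.05, -0.8, 0.6, 0, 0, 0, 0.7, -0.05, -0.8, 0.6, 0, 0, 0, 0.7, -0.05, -0.8, 0.6, 0, 0, 0, 0.7, -0.05, -0.8, 0.6, 0, 0, 0, 0.7, -0.05, -0.8, 0.6, 0, 0, 0, 0.7, -0.02, -0.8, 0.6, 0, 0, 0, 0.7, 0, -0.2, 0.6, 0, 0, 0, 0.7, 0, 0, 0.6, 0, 0, 0, 0.7]}}

```text
clock: 2.6
eef_pos: [411.7, -306.0, 117.9]
tool_rot: [3.141, -0.0, -0.9]
force: [-0.1, -0.5, -0.5]
gripper_width: 0.699
finger_force: 0.0
```

```bash
python3 - <<'E'
from h import *
from rig import robot
f=robot.grab_frame("wrist"); pickle.dump(f,open("w1.pkl","wb")); cv2.imwrite("pics/w1.png",f["image"][:,:,::-1]);st=robot.state();print(st["eef_pos"],st["tool_rot"],proj(f,[st["eef_pos"]]),-f["R"].T@f["t"])
E
```

```text
[ 411.03007572 -305.71969582  116.55444636] [ 3.14140367e+00  2.58542300e-03 -9.00354130e-01] [[320.57366243 251.09880503]] [ 456.82313203 -363.06201348  263.30938976]
```

View pics/w1.png

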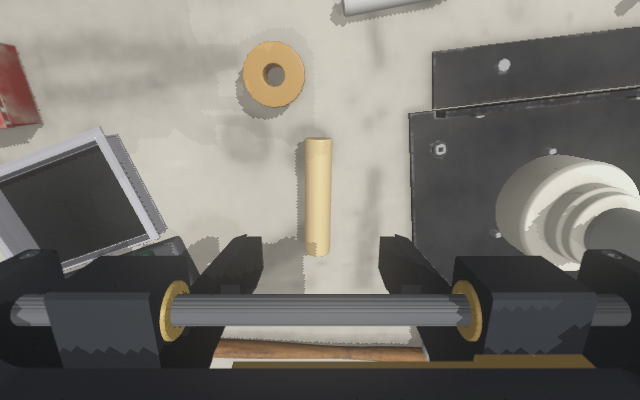

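The wrist view shows the drift from (318,138) to (316,255). It lies almost along the image's vertical axis, midway between the open fingers.

```bash
python3 - <<'E'
from h import *
f=pickle.load(open("w1.pkl","rb"))
e=world(f,[(318.5,139),(316.5,255)],[11.5]*2);print(e,e.mean(0),np.linalg.norm(e[1]-e[0]))
d=e[0]-e[1];print(np.arctan2(d[1],d[0]))
y=-.9;m=e.mean(0)-[411.7,-306,0];print("tool dx,dy",m[0]*np.cos(y)+m[1]*np.sin(y),m[0]*np.sin(y)-m[1]*np.cos(y))
print(world(f,[(273,73)],[22]))
E
```

```text
[[ 442.4174455  -342.68062887   11.5       ]
 [ 378.72323408 -259.26559967   11.5       ]] [ 410.57033979 -300.97311427   11.5       ] 104.95246383810972
-0.9186592808719785
tool dx,dy -4.639902912313215 -2.2398690340303977
[[ 499.24432888 -360.36825742   22.        ]]
```

Request:
{"method": "servo_tool", "body": {"motion": [-0.15, -0.08, 0.6, 0, 0, 0.1, 0.6, 0, 0, 0.8, 0, 0, 0, 0.6, 0, 0, 0.8, 0, 0, 0, 0.6, 0, 0, 0.8, 0, 0, 0, 0.6, 0, 0, 0.8, 0, 0, 0, 0.6, 0, 0, 0.8, 0, 0, 0, 0.6, 0, 0, 0.5, 0, 0, 0, 0.6, 0, 0, 0.3, 0, 0, 0, 0.6, 0, 0, 0.1, 0, 0, 0, 0.6, 0, 0, 0, 0, 0, 0, 0.6]}}

```text
clock: 3.9
eef_pos: [411.1, -302.9, 8.9]
tool_rot: [-3.142, -0.001, -0.915]
force: [0.8, 0.5, -0.5]
gripper_width: 0.6
finger_force: 0.0
```

Down about 6 mm more, then close.

Request:
{"method": "servo_tool", "body": {"motion": [0, 0, 0.15, 0, 0, 0, 0.6, 0, 0, 0.1, 0, 0, 0, 0.6, 0, 0, 0.04, 0, 0, 0, 0.4, 0, 0, 0, 0, 0, 0, 0.2, 0, 0, 0, 0, 0, 0, 0, 0, 0, 0, 0, 0, 0, 0, 0, 0, 0, 0, 0, 0, 0, 0, 0, 0, 0, 0, 0, 0, 0, 0, 0, 0, 0, 0, 0, 0, 0, 0, 0, 0, 0, 0], "grip_force": 50}}

```text
clock: 5.15
eef_pos: [411.0, -302.8, 3.0]
tool_rot: [-3.142, -0.0, -0.915]
force: [-0.0, 0.8, 1.6]
gripper_width: 0.25
finger_force: 50.0
```

Request:
{"method": "servo_tool", "body": {"motion": [0, 0, -0.5, 0, 0, 0, 0, 0, 0, -0.9, 0, 0, -0.39, 0, 0, 0, -0.9, 0, 0, -0.39, 0, 0, 0, -0.9, 0, 0, -0.39, 0, 0, 0, -0.9, 0, 0, -0.39, 0, 0, 0, -0.8, 0, 0, -0.39, 0, 0, 0, -0.8, 0, 0, -0.39, 0, -0.6, -1, -0.4, 0, 0, 0, 0, -0.6, -1, -0.4, 0, 0, 0, 0, -0.6, -1, -0.2, 0, 0, 0, 0]}}

```text
clock: 6.4
eef_pos: [412.4, -230.6, 137.2]
tool_rot: [-3.141, 0.0, -0.564]
force: [-0.5, 0.1, -2.3]
gripper_width: 0.247
finger_force: 50.0
```

Request:
{"method": "servo_tool", "body": {"motion": [-0.6, -1, 0, 0, 0, 0, 0, -0.6, -1, 0, 0, 0, 0, 0, -0.6, -1, 0, 0, 0, 0, 0, -0.6, -1, 0, 0, 0, 0, 0, -0.5, -1, 0, 0, 0, 0, 0, 0, -1, 0, 0, 0, 0, 0, 0, -0.7, 0, 0, 0, 0, 0, 0, -0.4, 0, 0, 0, 0, 0, 0, 0, 0, 0, 0, 0, 0, 0, 0, 0, 0, 0, 0, 0]}}

```text
clock: 7.65
eef_pos: [439.4, -82.0, 136.9]
tool_rot: [3.141, 0.0, -0.565]
force: [0.6, -0.2, -1.9]
gripper_width: 0.246
finger_force: 50.0
```

```bash
python3 - <<'E'
from h import *
from rig import robot
for n in("wrist","scene","top"):
    f=robot.grab_frame(n); pickle.dump(f,open(n+"2.pkl","wb")); cv2.imwrite(f"pics/{n}2.png",f["image"][:,:,::-1])
st=robot.state();print(st["eef_pos"],st["tool_rot"])
a,b=[cv2.imread(f"pics/{n}2.png") for n in("wrist","scene")]
cv2.imwrite("pics/m2.png",np.hstack([cv2.resize(a,None,fx=.75,fy=.75),cv2.resize(b[150:350,150:340],(285,300))]))
E
```

```text
[439.41214577 -82.14891571 136.93619367] [ 3.14152972e+00  8.15456326e-05 -5.64969250e-01]
```

View pics/m2.png

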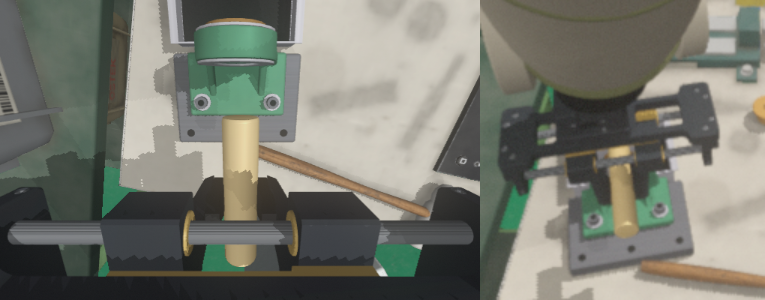

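The wrist view looks straight down the bore line: the boss is at full-size column ~313, the screws at (268,136) and (363,136), and the drift at column ~320. I'll enlarge it to measure.

```bash
python3 - <<'E'
import cv2
a=cv2.imread("pics/wrist2.png")
cv2.imwrite("pics/c3.png",cv2.resize(a[15:205,220:420],None,fx=3.1,fy=3.1,interpolation=cv2.INTER_CUBIC))
E
```

```text
(no output)
```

View pics/c3.png

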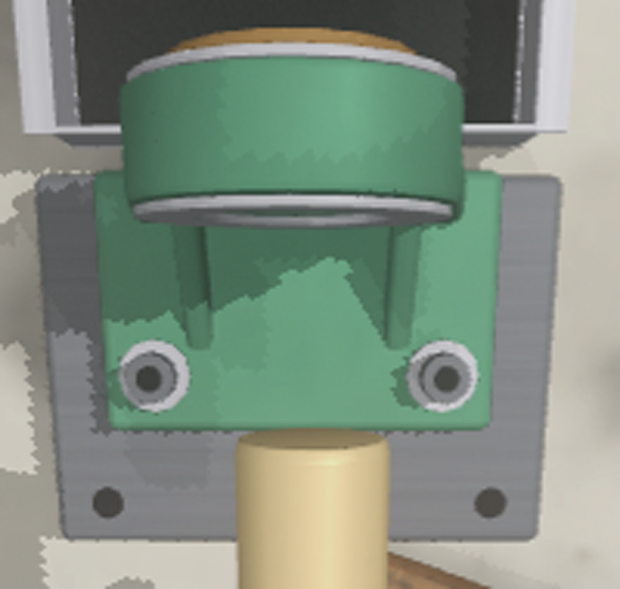

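In the crop, the boss sides are at columns 122 and 464 (centre ~293.5) with the near-face ring at row ~208. The plate edges run (38,185)→(65,530) and (560,185)→(537,530). The drift tip is at columns 236–389, row ~440.

```bash
python3 - <<'E'
from h import *
f=pickle.load(open("wrist2.pkl","rb"))
tcp=np.array([439.41,-82.15,136.94]);y=-.565
R=np.array([[np.cos(y),np.sin(y)],[np.sin(y),-np.cos(y)]])
def t(p,z):
    p=(np.array(p,float)+.5)/3.1+[220,15]-.5
    return ((world(f,p,[z]*len(p))[:,:2]-tcp[:2])@R.T).round(1).tolist()
print("plate edges L,R far/near",t([(38,185),(65,530),(560,185),(537,530)],18))
print("plate corners",t([(35,177),(65,540),(562,177),(537,540)],18))
print("boss sides near/far",t([(126,190),(464,190),(122,85),(464,85)],90))
print("near ring",t([(132,209),(457,209)],90))
print("bottom ring top of face",t([(294,195),(294,42)],122))
print("screws,holes",t([(148,378),(447,378)],39),t([(108,502),(490,502)],18))
print("drift tip, lower",t([(236,450),(389,450),(239,585),(389,585)],145.5))
k=(np.array([[320,353.]])); print("tail",((world(f,k,[145.5])[:,:2]-tcp[:2])@R.T))
print("cam",-f["R"].T@f["t"]-tcp)
E
```

```text
plate edges L,R far/near [[98.1, -71.8], [5.1, -71.6], [98.2, 64.7], [5.2, 65.1]]
plate corners [[100.1, -72.4], [2.1, -71.8], [100.2, 65.1], [2.2, 65.3]]
boss sides near/far [[90.3, -35.6], [90.4, 28.8], [108.4, -35.3], [108.5, 27.9]]
near ring [[86.9, -34.6], [87.0, 27.6]]
bottom ring top of face [[86.7, -3.0], [108.4, -2.9]]
screws,holes [[50.4, -41.9], [50.4, 34.2]] [[13.4, -58.6], [13.5, 51.0]]
drift tip, lower [[49.8, -11.3], [49.8, 11.1], [29.1, -11.3], [29.1, 11.6]]
tail [[-58.02711989  -0.27016915]]
cam [ 61.51234705 -38.70868123 145.31082091]
```

Yaw is aligned. The bore is 3.5 mm to tool −y of the drift axis, and the near face is about 36 mm beyond the tip. I'll lower, shift and approach, then look again.

Request:
{"method": "servo_tool", "body": {"motion": [0, -0.175, 0.5, 0, 0, 0, 0, 0, 0, 0.8, 0, 0, 0, 0, 0, 0, 0.8, 0, 0, 0, 0, 0, 0, 0.5, 0, 0, 0, 0, 0, 0, 0.17, 0, 0, 0, 0, 0.5, 0, 0, 0, 0, 0, 0, 0.5, 0, 0, 0, 0, 0, 0, 0.4, 0, 0, 0, 0, 0, 0, 0, 0, 0, 0, 0, 0, 0, 0, 0, 0, 0, 0, 0, 0]}}

```text
clock: 9.05
eef_pos: [464.9, -93.7, 81.5]
tool_rot: [3.142, 0.0, -0.564]
force: [0.6, 0.4, -1.4]
gripper_width: 0.243
finger_force: 50.0
```

```bash
python3 - <<'E'
from h import *
from rig import robot
for n in("wrist","scene"):
    f=robot.grab_frame(n); pickle.dump(f,open(n+"3.pkl","wb")); cv2.imwrite(f"pics/{n}3.png",f["image"][:,:,::-1])
st=robot.state();print(st["eef_pos"],st["tool_rot"],st["force"])
a,b=[cv2.imread(f"pics/{n}3.png") for n in("wrist","scene")]
a=cv2.resize(a[40:270,220:420],None,fx=2.5,fy=2.5,interpolation=cv2.INTER_CUBIC);b=cv2.resize(b[200:315,195:325],None,fx=2.2,fy=2.2,interpolation=cv2.INTER_CUBIC)
b=cv2.copyMakeBorder(b,0,len(a)-len(b),0,0,cv2.BORDER_CONSTANT)
cv2.imwrite("pics/m3.png",np.hstack([a,b])); print(a.shape,b.shape)
E
```

```text
[464.86193229 -93.63769561  81.57497986] [ 3.14158936e+00  2.44293607e-04 -5.64141700e-01] [-0.16614202 -0.30108883 -2.37635528]
(575, 500, 3) (575, 286, 3)
```

View pics/m3.png

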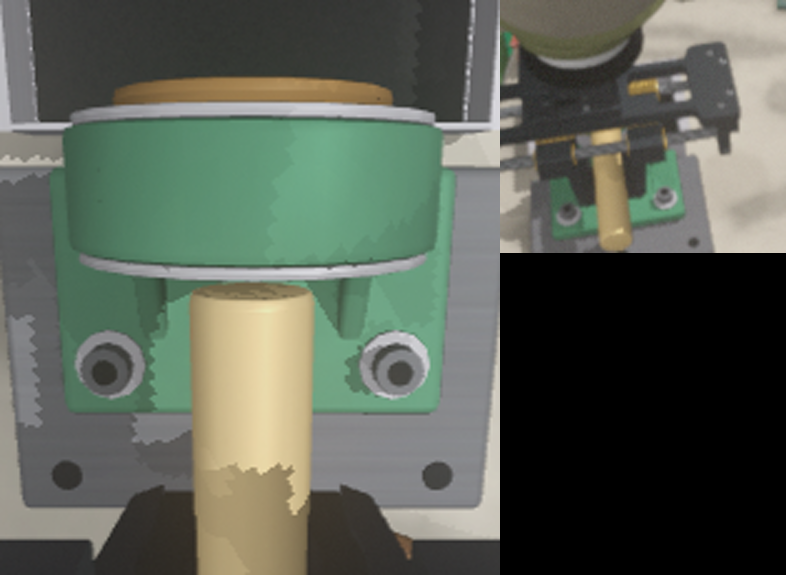

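The drift is centred laterally on the boss (tip centre column 251.5, boss centre ~253.5, which is about 0.3 mm apart). Next I'll check the height and the tip gap by projecting a model.

```bash
python3 - <<'E'
from h import *
f=pickle.load(open("wrist3.pkl","rb"))
tcp=np.array([464.86,-93.64,0]);y=-.5645;c,s=np.cos(y),np.sin(y)
R=np.array([[c,s,0],[s,-c,0],[0,0,1]])
def show(n,P): 
    u=(proj(f,np.array(P,float)@R+tcp)+.5-[220,40])*2.5-.5; print(n,u.round(1).tolist())
a=np.linspace(0,2*np.pi,120)
def sil(x,r,zc):
    u=(proj(f,np.c_[np.full(120,x),r*np.cos(a),zc+r*np.sin(a)]@R+tcp)+.5-[220,40])*2.5-.5
    return u.min(0).round(1),u.max(0).round(1)
for zc in(86,88,90,92): print("tip",zc,sil(50.5,11.5,zc),"mid",sil(40,11.5,zc))
for x in(56,58.5,61): print("boss near",x,sil(x,32,90))
print("far",sil(58.5+24,32,90))
E
```

```text
tip 86 (array([190. , 284.4]), array([313.9, 304. ])) mid (array([191.3, 335.7]), array([312.6, 363.3]))
tip 88 (array([189.2, 285.9]), array([314.8, 306. ])) mid (array([190.5, 337.8]), array([313.4, 366.2]))
tip 90 (array([188.3, 287.4]), array([315.6, 308.1])) mid (array([189.6, 339.9]), array([314.2, 369.1]))
tip 92 (array([187.4, 289. ]), array([316.6, 310.3])) mid (array([188.8, 342.1]), array([315.1, 372.1]))
boss near 56 (array([ 68.7, 248.4]), array([435.3, 294.9]))
boss near 58.5 (array([ 67.7, 236.8]), array([436.4, 276.8]))
boss near 61 (array([ 66.7, 225.1]), array([437.4, 258.5]))
far (array([57.4, 90.1]), array([446.8, 120.3]))
```

Request:
{"method": "servo_tool", "body": {"motion": [0.15, 0.015, 0, 0, 0, 0, 0, 0.15, 0, 0, 0, 0, 0, 0, 0.15, 0, 0, 0, 0, 0, 0, 0.15, 0, 0, 0, 0, 0, 0, 0.1, 0, 0, 0, 0, 0, 0, 0.1, 0, 0, 0, 0, 0, 0, 0.1, 0, 0, 0, 0, 0, 0, 0.1, 0, 0, 0, 0, 0, 0, 0.1, 0, 0, 0, 0, 0, 0, 0.1, 0, 0, 0, 0, 0, 0], "grip_force": 60}}

```text
clock: 10.4
eef_pos: [482.4, -105.1, 80.6]
tool_rot: [3.141, 0.009, -0.564]
force: [-10.0, 6.1, 0.3]
gripper_width: 0.239
finger_force: 60.0
```

Request:
{"method": "servo_tool", "body": {"motion": [0.1, 0, 0, 0, 0, 0, 0, 0.1, 0, 0, 0, 0, 0, 0, 0.1, 0, 0, 0, 0, 0, 0, 0.1, 0, 0, 0, 0, 0, 0, 0.1, 0, 0, 0, 0, 0, 0, 0.1, 0, 0, 0, 0, 0, 0, 0, 0, 0, 0, 0, 0, 0, 0, 0, 0, 0, 0, 0, 0, 0, 0, 0, 0, 0, 0, 0, 0, 0, 0, 0, 0, 0, 0]}}

```text
clock: 11.65
eef_pos: [495.3, -113.3, 81.6]
tool_rot: [-3.142, 0.0, -0.564]
force: [-0.0, -0.3, -1.4]
gripper_width: 0.24
finger_force: 60.0
```

```bash
python3 - <<'E'
from h import *
from rig import robot
f=robot.grab_frame("wrist"); cv2.imwrite(f"pics/wrist4.png",cv2.resize(f["image"][0:300,120:520,::-1],(700,525)))
st=robot.state();print(st["eef_pos"],st["tool_rot"],st["force"])
E
```

```text
[ 495.35407753 -113.29955232   81.56683285] [-3.14158076e+00 -1.91669205e-05 -5.64167764e-01] [ 0.49848368  0.62885232 -1.79843143]
```

View pics/wrist4.png

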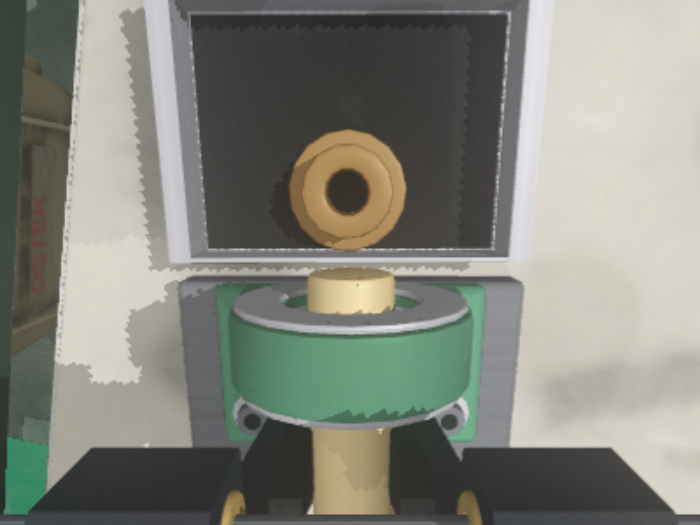

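The wrist view shows the worn bush lying in the tray at (348,190), with the drift's tip showing just past the far face. I'll draw it straight back, then lift.

Request:
{"method": "servo_tool", "body": {"motion": [-0.3, 0, 0, 0, 0, 0, 0, -0.5, 0, 0, 0, 0, 0, 0, -0.6, 0, 0, 0, 0, 0, 0, -0.6, 0, 0, 0, 0, 0, 0, -0.6, 0, 0, 0, 0, 0, 0, -0.6, 0, 0, 0, 0, 0, 0, -0.6, 0, 0, 0, 0, 0, 0, -0.5, 0, -0.5, 0, 0, 0, 0, -0.4, 0.5, -0.9, 0, 0, 0, 0, -0.3, 0.8, -0.9, 0, 0, 0, 0]}}

```text
clock: 12.95
eef_pos: [396.4, -81.6, 128.6]
tool_rot: [-3.142, -0.0, -0.563]
force: [0.1, 0.8, -2.3]
gripper_width: 0.246
finger_force: 60.0
```

Request:
{"method": "servo_tool", "body": {"motion": [0.2, 1, -0.5, 0, 0, 0, 0, 0.5, 1, 0, 0, 0, 0, 0, 0.7, 1, 0, 0, 0, 0, 0, 0.7, 1, 0, 0, 0, 0, 0, 0.7, 1, 0, 0, 0, 0, 0, 0.7, 1, 0, 0, 0, 0, 0, 0.7, 1, 0, 0, 0, 0, 0, 0.7, 1, 0, 0, 0, 0, 0, 0.5, 0.7, 0, 0, 0, 0, 0, 0, 0, 0, 0, 0, 0, 0]}}

```text
clock: 14.2
eef_pos: [395.1, -287.5, 137.4]
tool_rot: [-3.142, 0.0, -0.565]
force: [0.1, 0.2, -2.2]
gripper_width: 0.242
finger_force: 60.0
```

Request:
{"method": "servo_tool", "body": {"motion": [0.5, 0.1, 0.3, 0, 0, 0, 0, 0.5, 0.1, 0.5, 0, 0, 0, 0, 0, 0, 0.7, 0, 0, 0.6, 0, 0, 0, 0.7, 0, 0, 0.6, 0, 0, 0, 0.8, 0, 0, 0.6, 0, 0, 0, 0.8, 0, 0, 0.54, 0, 0, 0, 0.8, 0, 0, 0, 0, 0, 0, 0.7, 0, 0, 0, 0, 0, 0, 0.4, 0, 0, 0, 0, 0, 0, 0.1, 0, 0, 0, 0]}}

```text
clock: 15.45
eef_pos: [410.0, -300.6, 21.1]
tool_rot: [-3.142, 0.001, -0.915]
force: [0.8, 0.1, -1.3]
gripper_width: 0.241
finger_force: 60.0
```

Down about 17 mm more to around z = 4, slowly, watching the force.

Request:
{"method": "servo_tool", "body": {"motion": [0, 0, 0.25, 0, 0, 0, 0, 0, 0, 0.2, 0, 0, 0, 0, 0, 0, 0.15, 0, 0, 0, 0, 0, 0, 0.1, 0, 0, 0, 0, 0, 0, 0.06, 0, 0, 0, 0, 0, 0, 0.04, 0, 0, 0, 0, 0, 0, 0.03, 0, 0, 0, 0, 0, 0, 0.02, 0, 0, 0, 0, 0, 0, 0, 0, 0, 0, 0, 0, 0, 0, 0, 0, 0, 0]}}

```text
clock: 16.7
eef_pos: [409.9, -300.7, 4.6]
tool_rot: [-3.142, -0.0, -0.915]
force: [-1.2, -0.3, -2.0]
gripper_width: 0.243
finger_force: 60.0
```

Request:
{"method": "servo_tool", "body": {"motion": [0, 0, 0.03, 0, 0, 0, 0, 0, 0, 0.02, 0, 0, 0, 0, 0, 0, 0.02, 0, 0, 0, 0, 0, 0, 0.01, 0, 0, 0, 0, 0, 0, 0, 0, 0, 0, 0, 0, 0, 0, 0, 0, 0, 0, 0, 0, 0, 0, 0, 0, 0, 0, 0, 0, 0, 0, 0, 0, 0, 0, 0, 0, 0, 0, 0, 0, 0, 0, 0, 0, 0, 0], "grip_force": 20}}

```text
clock: 17.95
eef_pos: [409.9, -300.7, 3.0]
tool_rot: [-3.142, -0.0, -0.915]
force: [-1.6, 0.7, 1.7]
gripper_width: 0.252
finger_force: 20.0
```

The bench now carries the drift. I'll open slowly and then rise.

Request:
{"method": "servo_tool", "body": {"motion": [0, 0, 0, 0, 0, 0, 0.24, 0, 0, 0, 0, 0, 0, 0.28, 0, 0, 0, 0, 0, 0, 0.32, 0, 0, 0, 0, 0, 0, 0.38, 0, 0, 0, 0, 0, 0, 0.45, 0, 0, 0, 0, 0, 0, 0.52, 0, 0, 0, 0, 0, 0, 0.6, 0, 0, 0, 0, 0, 0, 0.6, 0, 0, -0.1, 0, 0, 0, 0.6, 0, 0, -0.3, 0, 0, 0, 0.6], "grip_force": 3}}

```text
clock: 19.2
eef_pos: [409.8, -300.6, 11.1]
tool_rot: [3.142, 0.001, -0.915]
force: [-0.3, -0.3, 0.1]
gripper_width: 0.6
finger_force: 0.0
```

Request:
{"method": "servo_tool", "body": {"motion": [0, 0, -0.4, 0, 0, 0, 0.6, 0, 0, -0.6, 0, 0, 0, 0.6, 0, 0, -0.8, 0, 0, 0, 0.6, 0, 0, -0.8, 0, 0, 0, 0.6, 0, 0, -0.8, 0, 0, 0, 0.6, 0, 0, -0.8, 0, 0, 0, 0.6, 0, 0, -0.8, 0, 0, 0, 0.6, 0, 0, -0.8, 0, 0, 0, 0.6, 0, 0, -0.4, 0, 0, 0, 0.6, 0, 0, 0, 0, 0, 0, 0.6]}}

```text
clock: 20.45
eef_pos: [410.0, -300.7, 135.5]
tool_rot: [-3.142, -0.001, -0.915]
force: [0.9, 0.2, 0.2]
gripper_width: 0.605
finger_force: 0.0
```

```bash
python3 - <<'E'
from h import *
from rig import robot
a=robot.grab_frame("wrist")["image"][:,:,::-1];b=robot.grab_frame("top")["image"][:,:,::-1]
cv2.imwrite("pics/m5.png",np.hstack([cv2.resize(a,None,fx=.6,fy=.6),cv2.resize(b,None,fx=.6,fy=.6)]))
st=robot.state();print(st["eef_pos"],st["force"],st["gripper_width"])
E
```

```text
[ 409.78709991 -300.47332256  134.63773761] [-0.10470203 -0.05906625 -0.50446247] 0.5982773050566673
```

View pics/m5.png

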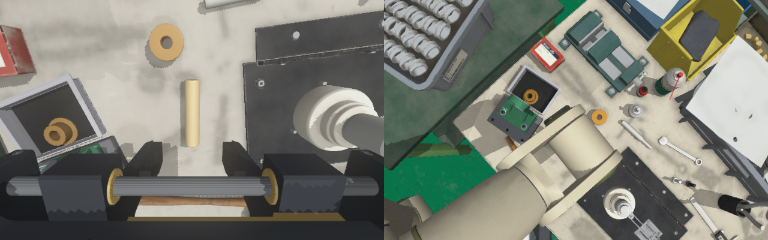

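The drift lies still on the bench at (190,113) and the bush is in the tray at (60,132). The tray, new bush, punch and valve body look unmoved, so I'm handing in.

```bash
python3 -c "
from rig import robot
print(robot.finish_job())"
```

```text
the job is handed in; nothing more can be done
None
```

The worn bush is out of the bracket and in the catch tray, the drift is back on the bench clear of the plate and tray, and the job is handed in at about 20.5 s of the 48 s allowed; the hand-in returned no verdict.

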